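# Turn the chased plaque to its next side and start the clamp screw

### The job

Give the thick steel plaque on the hold-down plate a quarter turn so that its chalked side lies flat against the stop bar, centred under the nose of the strap clamp and down flat on the bed. Then start the clamp's brass T-screw in its threaded boss the careful way: turn it backward (anticlockwise from above) until you feel it drop off the thread's start, then one full turn forward (clockwise), and finish still gripping the T-head, holding the screw still at one turn in; do not let go. Leave the plaque against the bar and the tools and loose blocks lying about where they are.

Things in the scene. Friction and masses are not known exactly. Their poses are not given: they have to be found in the camera images.
- fixture: Chaser's hold-down plate fixed to the bench: dark cast-iron bed 250 (x) x 240 (y) x 20 mm. Origin: centre of the bed's underside, on the bench; x runs from the robot's side towards the clamp, z up; bed top at z = 20 mm. A steel stop bar along y, 150 mm long, 10 mm thick, stands 14 mm above the bed, its face towards the robot at x = 20 mm. The strap clamp stands behind it.
- strap_nose (a point): Tip of the strap clamp's nose, top edge (fixture x = 8, y = 0, z = 48 mm). The strap is fixed, 34 mm wide, runs from here back over the bar to its foot at x = 112 mm; underside at z = 38 mm, so it overhangs the 12 mm before the bar and a 12 mm plaque goes under it with 6 mm to spare. The T-screw stands upright through it at x = 58, y = 0 mm.
- bar_face (a point): Point on the stop bar's face towards the robot, in its middle, 6 mm above the bed's top (fixture x = 20, y = 0, z = 26 mm).
- plaque: Loose square steel plaque 60 x 60 x 12 mm, 0.33 kg (varies), chased flower on top, lying on the bed before the bar. Origin: centre of its underside; z up. Its chalked side (white line along the top edge and on the side face) is its +x side; a finished row of beads runs along its +y side. At the start the chalked side looks roughly to the fixture's +y: a quarter turn clockwise from above is needed.
- mark_mid (a point): Middle of the plaque's chalked side face, half way up (plaque x = 30, y = 0, z = 6 mm).
- mark_end_a (a point): Point of the chalked side face near one end (plaque x = 30, y = 26, z = 6 mm).
- mark_end_b (a point): Point of the chalked side face near its other end (plaque x = 30, y = -26, z = 6 mm).
- clamp_screw: Brass-headed screw, 0.35 kg (varies), captive upright in the strap: it only turns and moves up and down. Head: flat T-bar 54 mm long (x), 11 mm thick (y), 18 mm high, its +x end painted red. Origin: on the axis at the T-bar's underside, 58 mm above the bench at lift 0; a round neck 25 mm across begins right below the bar. Coarse right-hand thread, pitch 6 mm (6 mm down per clockwise turn).
- t_head (a point): Middle of the T-bar, on the axis, 9 mm above its underside: where to grip.
- screw_turn (a joint): Angle of the screw in rad, positive anticlockwise seen from above (backward, unscrewing); at 0 the T-bar's red end points along the fixture's +x. Starts between -0.25 and 0.25; free to turn without end; about 0.04 N m of friction.
- screw_lift (a joint): Height of the screw, m. At the start it rests unengaged on the thread's end, 4.3 to 5.6 mm up. Turned back it rides up to 6 mm and, 0.5 to 1.7 rad back from the start (hidden in the boss), passes the thread's start and falls 6 mm to about 0, unless held up. Then each turn forward draws it 6 mm down: -6 mm at one turn, with 0.8 mm of play upward. Stops at 8.5 and -10 mm.
- thread_boss: Fixed round threaded boss, 42 mm across and 14 mm high, on the bed under the strap, below the screw. Origin on the screw's axis at the bed's top; where its thread starts cannot be seen.
- chasing_hammer: Loose hammer 230 mm long lying on the left of the bench, steel head 75 mm; origin: middle of its length, on the bench.
- planishing_hammer: Loose hammer 250 mm long lying on the left, steel head 90 mm; origin: middle of its length, on the bench.
- mallet: Loose wooden mallet, 245 mm long, head 85 mm, 60 mm high, lying on the right; origin: on the bench under its handle, 62 mm from the middle of the head.
- stake_block: Dark steel stake 190 x 45 x 45 mm, 2.9 kg, lying on the right; origin: centre of its underside.
- flower: Finished relief flower of bright metal, about 100 mm across and 25 mm high, on the right; origin: centre of its underside.
- punch: Square chasing punch 115 x 8 x 8 mm lying near the left edge of the bed, roughly along the fixture's x; origin: centre of its underside.
- packing_block: Steel packing block 30 x 24 x 18 mm standing on the bed's far right corner; origin: centre of its underside.
Not all that is in view belongs to the job. What is shaped like the plaque but red or turquoise is not meant.

How it is judged (in metres and radians):
On the way, in this order (a step that is already met when the one before it is completed fails the run):
1. the plaque has been turned: its chalked side is flat against the stop bar, centred under the clamp's nose, down on the bed (x of each of mark_end_a, mark_end_b in the frame of fixture above 0.0165 m and y of mark_mid in the frame of fixture between -0.015 and 0.015 m and z of mark_mid in the frame of fixture between 0.0235 and 0.0285 m and angle between plaque's own z axis and vertical below 0.06 rad and linear speed of plaque below 0.02 m/s), for 0.3 s.
2. the screw has been turned backward past the thread's start and has dropped (value of joint screw_turn above 0.5 rad and value of joint screw_lift below 0.0025 m), for 0.1 s.
At the end, for the whole second after the job is handed in: Chalked side within 3.5 mm of the stop bar at both ends and within 15 mm of the clamp's centre line, plaque flat on the bed (2.5 mm, 0.06 rad); screw one turn in (4.2 to 7.8 mm below lift 0), still, gripped with over 2 N; fingers off the plaque (x of each of mark_end_a, mark_end_b in the frame of fixture above 0.0165 m and y of mark_mid in the frame of fixture between -0.015 and 0.015 m and z of mark_mid in the frame of fixture between 0.0235 and 0.0285 m and angle between plaque's own z axis and vertical below 0.06 rad and value of joint screw_lift between -0.0078 and -0.0042 m and velocity of joint screw_turn between -0.15 and 0.15 rad/s and velocity of joint screw_lift between -0.003 and 0.003 m/s and contact force between the fingers and clamp_screw above 2 N and contact force between the fingers and plaque below 0.5 N); the arm keeps its last pose, push and grip.
It fails at once if a hammer, the mallet, the stake, the flower, the punch or the packing block is shifted more than 25 mm (distance of any of chasing_hammer, planishing_hammer, mallet, stake_block, flower, punch, packing_block from where it was at the start of the episode above 0.025 m).
It fails at once if the screw is wound in far beyond one turn (value of joint screw_lift below -0.0092 m).
It also fails if it takes over 72 s, if anything falls off the work surface, if the arm or the gripper's body presses on something with over 40 N, if the wrist force passes 120 N, or if a joint passes its speed limit or range.

### The arm

A 6-joint arm with a two-finger parallel gripper is mounted at the origin on the work surface. World frame = base frame: x ahead of the robot, y to its left, z up, the work surface at z = 0. Lengths are in mm, angles in rad, forces in N, time in s.
With the tool pointing down it reaches from about 350 to 875 mm from the base axis. Payload 4.2 kg.
Tool frame: the origin (TCP) lies at the very end of the fingers, on their centre line; the grasp point (between the pads) lies 19 mm behind it; z points along the fingers, y is the line along which they close (so a half turn about z gives the same grasp; the last joint's range is limited). The gripper opens to 87 mm and grips with 3 to 60 N. Pads are 19 mm wide; open, the fingers measure 117 mm over their backs; the gripper's body (75 mm by 190 mm) begins 51 mm behind the grasp point.
Start: joints at [1.43, 0.385, 0.008, 0, -1.194, -0.259], TCP at [243.238, 575.703, 222.55] pointing down, gripper open.
Joint ranges: [-3.14, 3.14], [-1.21, 2.06], [-1.07, 1.41], [-3.16, 2.05], [-2.99, -0.16], [-3.1, 3.1]. Speed limits (rad/s): [2.79, 2.79, 3.14, 3.14, 3.14, 3.14].

### API

Orientations are given as a unit quaternion [w, x, y, z].
In Python, from station import * gives the robot as it stands.
- The arm moves only by the tool step_arm, never from a script. Its argument "commands" is a list that holds one entry, the list of rows, each a list of 7 numbers: the turn, a rotation vector about the tool's x, y, z in units of 6 degrees (1.0 is 6 degrees), then the shift along the tool's x, y, z in units of 30 mm (1.0 is 30 mm), then the opening, from 0 (shut) to 1 (fully open). In form: [[[rx, ry, rz, x, y, z, claw], ...]]. A call has 1 to 12 rows; each row shifts and turns the commanded pose from where the row before left it, along the tool's axes as they then stand; what a row does not reach is not made up. A row lasts 1/8 s, in which the tool goes at most 62.5 mm and 10.7 degrees, less where a joint would pass 70% of its speed; a pose out of reach is approached as far as the arm can. A call is refused whole if a number of a shift passes 1 or a number of a turn 1, either way. A call with a gripper value outside its range is refused whole. The fingers move at their own pace and stop on an object; "force" is the grip in N (left out, the last holds). Time passes only in rows, so rows that do not move let the fingers close. It gives the time, the measured TCP pose, the force, the opening and the grip force at its end, in the units of the state.
- read_state(): the state, without advancing time (a new reading comes with each control period).
- capture(name): name is "scene" or "top" or "wrist"; returns a dict with "pixels" (400x640x3 uint8, red, green, blue), "z_map" (400x640 float32, mm along the optical axis (not along the pixel's ray), 0 where there is no reading), "fx", "fy", "cx", "cy" (pixels), "rvec" (rotation vector, rad) and "tvec" (3), from world to camera coordinates, as OpenCV has them. Camera axes: x right, y down, z forward; pixel columns grow to the right and rows downward; lengths in mm; the calibration is good to about 2 mm. A picture is of the moment at which its call begins.
- close_job(): hands the job in; it is judged then, once.
The state is a dict: "t": time; "q": joint angles; "qvel": joint speeds; "tau": joint torques, N m; "eef_pos": TCP position; "ee_rot": TCP orientation; "force": force on the tool from outside, world axes, zero at the start; "ft_torque": the same for the moment, N m; "gripper_width": finger opening in mm; "grip_force": force on a finger pad.
Only numpy, scipy, OpenCV 4.12 (cv2) and the standard library are available. Lean on these libraries where they do the work, as an engineer would, in place of code of your own. Each camera call takes 0.05 s, during which the arm holds its last target. There are 200 camera calls.

## Working session

There is one attempt and no reset: what is moved stays moved. The work goes in short steps, Python scripts to look and compute and a tool call to move; the robot and the scene stay as the last step left them, time stands still between calls to the robot, and variables do not carry over. Pictures are saved under pics/ and viewed, at most 10 in all, crops included, and the job is handed in when it is done.

Besides the shell and the picture viewer there is one more tool, called after "Emit:" as a command line: name --argument value ..., lists and objects as JSON in quotes. step_arm: Moves the arm, as the interface text tells. Its arguments: {"type":"object","properties":{"commands":{"type":"array"},"force":{"type":"number"}},"required":["commands"]}

```bash
mkdir -p pics; ls
cat > h.py <<'E'
from station import *
import numpy as np, cv2, pickle
def cap(n):
    c=capture(n); pickle.dump(c,open(f'{n}.pkl','wb')); return c
def ld(n): return pickle.load(open(f'{n}.pkl','rb'))
def save(c,f,box=None,s=1):
    im=c['pixels'][:,:,::-1]
    if box: x0,y0,x1,y1=box; im=im[y0:y1,x0:x1]
    cv2.imwrite('pics/'+f,cv2.resize(im,None,fx=s,fy=s,interpolation=cv2.INTER_CUBIC))
def ray(c,u,v):
    R=cv2.Rodrigues(np.array(c['rvec'],float))[0]; t=np.array(c['tvec'],float).ravel()
    d=R.T@np.array([(u-c['cx'])/c['fx'],(v-c['cy'])/c['fy'],1]); return -R.T@t,d
def onz(c,u,v,z):
    o,d=ray(c,u,v); return o+d*(z-o[2])/d[2]
def depthpt(c,u,v):
    o,d=ray(c,u,v); return o+d*c['z_map'][int(round(v)),int(round(u))]
def proj(c,p):
    return cv2.projectPoints(np.array([p],float),np.array(c['rvec'],float),np.array(c['tvec'],float),np.array([[c['fx'],0,c['cx']],[0,c['fy'],c['cy']],[0,0,1.]]),None)[0].ravel()
E
python3 - <<'E'
from h import *
a=cap('scene');b=cap('top')
for n,c in(('scene',a),('top',b)):
    save(c,n+'0.png'); print(n,c['fx'],c['cx'],c['cy'],ray(c,320,200))
print(read_state())
E
```

```text
pics
scene 506.5329894826836 328.6132153119139 203.31356726954934 (array([ 858.41712392, -684.69455305, 1201.23408365]), array([-0.26685601,  0.49682966, -0.82600248]))
top 452.39557192819257 321.57352301286994 192.11755085505928 (array([ 356.41006846,    1.74284907, 1164.31063825]), array([ 0.13306713, -0.01339401, -0.99117578]))
{'t': 0.1, 'q': array([ 1.42958412e+00,  3.85479220e-01,  6.75911043e-03, -4.32073481e-04,
       -1.19400595e+00, -2.58581100e-01]), 'qvel': array([ 0.0012592 , -0.00150969,  0.00395881, -0.00078112,  0.00057499,
        0.00151288]), 'tau': array([ 4.93688040e-04, -3.91688597e+01,  1.87934518e+01,  4.23185930e+00,
        1.34764082e-02, -6.71709199e-05]), 'eef_pos': array([243.0539359 , 575.21538865, 221.5683698 ]), 'ee_rot': array([ 9.74980593e-04,  9.80070803e-01, -1.98646041e-01, -1.43869352e-04]), 'force': array([0.4627646 , 0.02707993, 1.3997464 ]), 'ft_torque': array([ 0.00798953, -0.02957764, -0.02281922]), 'grip_force': 0.0, 'gripper_width': 86.65481790224447}
```

View pics/top0.png

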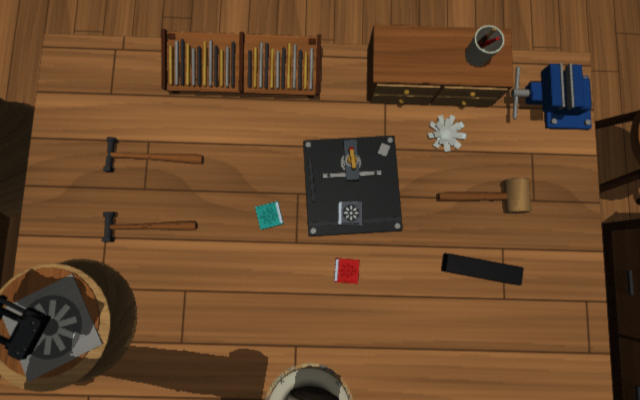

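View pics/scene0.png

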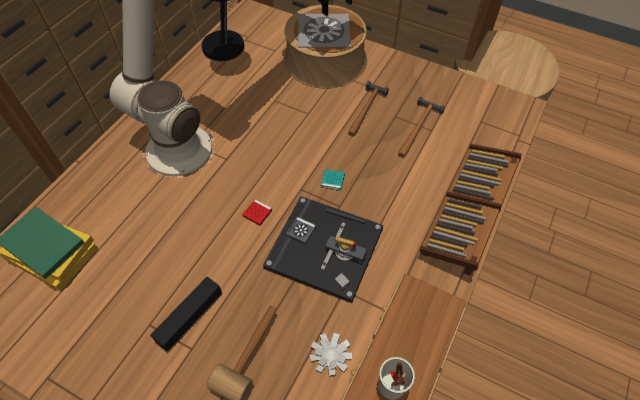

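The top view shows three plaque shapes: grey at (350,213) on the bed, turquoise at (268,215) and red at (347,271). The grey steel one on the bed fits the description. The clamp's T-screw is at (351,158) and the bar at about (352,176). I'll confirm with one enlarged crop.

Run:
```python
from h import *
c=ld('top'); save(c,'crop1.png',(295,130,410,242),5)
for u,v in((350,213),(320,210),(352,148),(330,176)): print(u,v,depthpt(c,u,v).round(1))
```

```text
350 213 [477.3 -89.7  35.9]
320 210 [484.4 -14.4  19.7]
352 148 [634.2 -88.3  77.7]
330 176 [569.9 -37.1  37. ]
```

View pics/crop1.png

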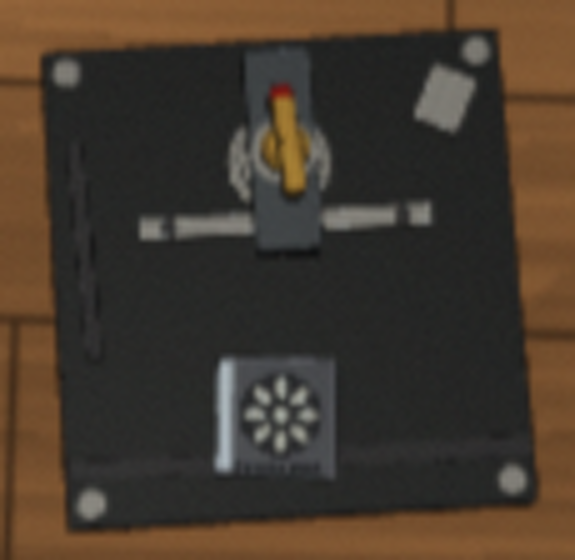

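The crop confirms it: grey plaque at about (350,213), chalk line on its left side (+y) and beads at the bottom. The T-bar runs from (351,148), the red end, to (354,168). The bar ends are at (325,176) and (381,172). Next I'll measure them.

```bash
cat > m.py <<'E'
from h import *
def fixt(c):
    """fixture from bed disc corners: bed dark mask, quad in px -> z=20"""
    g=c['pixels'].max(2); hsv=cv2.cvtColor(c['pixels'],cv2.COLOR_RGB2HSV)
    m=((hsv[...,1]<90)).astype(np.uint8); m[:125]=0;m[245:]=0;m[:,:295]=0;m[:,410:]=0
    m=cv2.morphologyEx(m,cv2.MORPH_CLOSE,np.ones((9,9)))
    k=max(cv2.findContours(m,0,1)[0],key=cv2.contourArea)
    P=np.array([onz(c,u+0.,v+0.,20)[:2] for u,v in k[:,0,:]],np.float32)
    return cv2.minAreaRect(P)
def rect(c,mask,z):
    k=max(cv2.findContours(mask.astype(np.uint8),0,1)[0],key=cv2.contourArea)
    P=np.array([onz(c,u,v,z)[:2] for u,v in k[:,0,:]],np.float32)
    return cv2.minAreaRect(P)
E
python3 - <<'E'
from m import *
c=ld('top'); print('bed',fixt(c))
hsv=cv2.cvtColor(c['pixels'],cv2.COLOR_RGB2HSV)
def win(m,a,b,cc,d):
    o=np.zeros_like(m);o[b:d,a:cc]=m[b:d,a:cc];return o
g=c['pixels'].max(2)
m=win(cv2.morphologyEx((g>55).astype(np.uint8),cv2.MORPH_CLOSE,np.ones((7,7))),335,197,366,228); print('plq',rect(c,m,32))
m=win((g>90).astype(np.uint8),320,165,384,182); 
ys,xs=np.nonzero(win((g>110),360,165,382,182)|win((g>110),322,170,344,182))
P=np.array([onz(c,u,v,34)[:2] for u,v in zip(xs,ys)],np.float32); print('bar',cv2.minAreaRect(P),np.polyfit(P[:,1],P[:,0],1))
r=(hsv[...,1]>140)&(g>70)
m=win(r,340,140,365,172); ys,xs=np.nonzero(m)
for zt in (81,):
  P=np.array([onz(c,u,v,zt)[:2] for u,v in zip(xs,ys)],np.float32); print('T',len(P),P.mean(0),cv2.minAreaRect(P))
Z=np.array([depthpt(c,u,v)[2] for u,v in zip(xs,ys)]);print(np.percentile(Z,[10,50,75,90,98]).round(1))
zz=[depthpt(c,u,v).round(0) for u,v in((430,50),(440,95),(490,35),(445,130))];print(zz)
c=ld('scene');hs=cv2.cvtColor(c['pixels'],cv2.COLOR_RGB2HSV)
for p in([625,-90,81],[477,-90,32]):print(proj(c,p))
E
```

```text
bed ((552.36669921875, -94.15878295898438), (247.5222930908203, 237.6597137451172), 5.193051338195801)
plq ((478.83221435546875, -88.36023712158203), (60.59735107421875, 60.34482955932617), 89.06478118896484)
bar ((577.6036987304688, -92.08737182617188), (7.892396450042725, 146.109619140625), 5.224510192871094) [-8.91856174e-02  5.69871203e+02]
T 115 [609.0582  -88.13205] ((609.5144653320312, -88.46878814697266), (52.71720886230469, 19.66261100769043), 1.0701267719268799)
[67.1 80.7 82.5 83.8 85.9]
[array([ 870., -269.,  136.]), array([ 778., -308.,   80.]), array([ 866., -380.,  225.]), array([ 706., -337.,   19.])]
[350.02592618 242.39530063]
[299.78748252 228.91200995]
```

Emit:
step_arm --commands '[[[0, 0, 1, 0, 0, -0.5, 1], [0, 0, 1, 0, 0, -0.5, 1], [0, 0, 1, 0, 0, 0, 1], [0, 0, 1, 0, 0, 0, 1], [0, 0, 1, 0, 0, 0, 1], [0, 0, 1, 0, 0, 0, 1], [0, 0, 1, 0, 0, 0, 1], [0, 0, 1, 0, 0, 0, 1], [0, 0, 1, 0, 0, 0, 1], [0, 0, 1, 0, 0, 0, 1], [0, 0, 1, 0, 0, 0, 1], [0, 0, 0.34, 0, 0, 0, 1]]]'

```text
t: 1.6
eef_pos: [243.1, 575.5, 252.0]
ee_rot: [-0.0, -0.701, 0.713, -0.0]
force: [-0.1, -0.3, 0.3]
gripper_width: 87.0
grip_force: 0.0
```

```bash
cat > go.py <<'E'
from h import *
from scipy.spatial.transform import Rotation as Ro
def st():
    s=read_state(); w=s['ee_rot']; R=Ro.from_quat([w[1],w[2],w[3],w[0]]).as_matrix()
    return s,R
def go(x,y,z,psi=None):
    s,R=st(); p=np.array(s['eef_pos']); d=R.T@(np.array([x,y,z])-p)/30
    ps=np.degrees(np.arctan2(R[1,0],R[0,0]))
    print('t',round(s['t'],2),'p',p.round(1),'psi',ps.round(2),'tilt',np.degrees(np.arccos(-R[2,2])).round(2),'q',np.round(s['q'],2),'F',np.round(s['force'],1),'w',round(s['gripper_width'],1),'gf',round(s['grip_force'],1))
    print('tool units d',d.round(3),'' if psi is None else ('rz',round(-((psi-ps+180)%360-180)/6,3)), 'tilt corr(tool rx,ry units)',(np.degrees(np.cross([0,0,1],R.T@np.array([0,0,-1])))[:2]/6).round(3))
E
python3 -c "
from go import *
go(478.8,-88.4,120,-90.94)"
```

```text
t 1.6 p [243.1 575.5 252. ] psi -90.99 tilt 0.06 q [ 1.43  0.37  0.06 -0.   -1.26 -1.45] F [-0.1 -0.3  0.3] w 87.0 gf 0.0
tool units d [21.984 -8.239  4.42 ] ('rz', np.float64(-0.009)) tilt corr(tool rx,ry units) [ 0.003 -0.01 ]
```

Emit:
step_arm --commands '[[[0, 0, 0, 1, -0.375, 0, 1], [0, 0, 0, 1, -0.375, 0, 1], [0, 0, 0, 1, -0.375, 0, 1], [0, 0, 0, 1, -0.375, 0, 1], [0, 0, 0, 1, -0.375, 0, 1], [0, 0, 0, 1, -0.375, 0, 1], [0, 0, 0, 1, -0.375, 0, 1], [0, 0, 0, 1, -0.375, 0, 1], [0, 0, 0, 1, -0.375, 0, 1], [0, 0, 0, 1, -0.375, 0, 1], [0, 0, 0, 1, -0.375, 0, 1], [0, 0, 0, 1, -0.375, 0, 1]]]'

```text
t: 3.1
eef_pos: [372.3, 212.4, 252.5]
ee_rot: [0.0, -0.702, 0.713, 0.0]
force: [-0.5, -0.0, -0.3]
gripper_width: 87.4
grip_force: 0.0
```

Emit:
step_arm --commands '[[[0, 0, 0, 1, -0.375, 0.4, 1], [0, 0, 0, 1, -0.375, 0.4, 1], [0, 0, 0, 1, -0.375, 0.4, 1], [0, 0, 0, 1, -0.375, 0.4, 1], [0, 0, 0, 1, -0.375, 0.4, 1], [0, 0, 0, 1, -0.375, 0.4, 1], [0, 0, 0, 1, -0.375, 0.4, 1], [0, 0, 0, 1, -0.375, 0.4, 1], [0, 0, 0, 1, -0.375, 0.4, 1], [0, 0, 0, 1, -0.375, 0.4, 1], [0, 0, 0, 0, 0, 0.4, 1], [0, 0, 0, 0, 0, 0, 1]]]'

```text
t: 4.6
eef_pos: [478.7, -88.2, 119.5]
ee_rot: [-0.001, -0.701, 0.713, 0.001]
force: [-0.3, -0.3, -0.3]
gripper_width: 86.9
grip_force: 0.0
```

```bash
python3 -c "
from go import *
go(478.8,-88.4,23,-90.94)
c=cap('wrist'); save(c,'w1.png')"
```

```text
t 4.6 p [478.7 -88.2 119.5] psi -90.95 tilt 0.16 q [ 0.15  0.26 -0.47 -0.   -0.85 -0.17] F [-0.3 -0.3 -0.3] w 86.9 gf 0.0
tool units d [ 0.007 -0.013  3.217] ('rz', np.float64(-0.002)) tilt corr(tool rx,ry units) [ 0.027 -0.001]
```

View pics/w1.png

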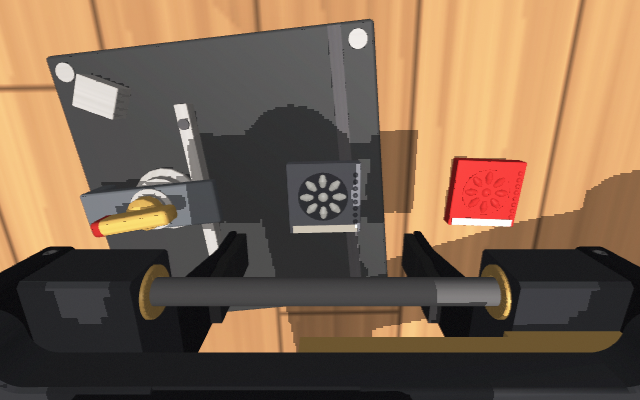

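The wrist view shows the plaque at (323,198) between the fingers, chalk line at the bottom (+y) and beads on the right. A strip of unknown height runs along (340,100) beside it, so I'll check its height.

```bash
python3 -c "
from h import *
c=ld('wrist')
for u,v in((323,165),(300,190),(325,140),(335,60),(338,80),(345,110),(350,140),(360,80),(372,220),(372,240),(270,230),(345,230),(358,240),(150,217)): print(u,v,depthpt(c,u,v).round(1))
t=ld('top')
for u in range(345,356,10):
  print([depthpt(t,u,v).round(0)[[0,2]].tolist() for v in range(220,234)])
"
```

```text
323 165 [ 479.1 -117.7   31. ]
300 190 [498.1 -97.8  32.7]
325 140 [ 477.2 -136.    20.5]
335 60 [ 468.6 -195.9   19.6]
338 80 [ 466.4 -181.7   19.2]
345 110 [ 461.  -159.2   19.6]
350 140 [ 456.8 -135.5   18.7]
360 80 [ 449.5 -181.4   19.7]
372 220 [437.  -65.5  19.4]
372 240 [436.3 -45.4  17.8]
270 230 [527.  -57.8  20.1]
345 230 [461.6 -61.9  32.3]
358 240 [449.  -46.2  18.8]
150 217 [595.7 -94.2  79.7]
[[460.0, 33.0], [457.0, 32.0], [454.0, 34.0], [452.0, 33.0], [450.0, 32.0], [447.0, 33.0], [446.0, 19.0], [443.0, 25.0], [441.0, 19.0], [438.0, 21.0], [435.0, 24.0], [433.0, 21.0], [430.0, 20.0], [427.0, 27.0]]
[[460.0, 32.0], [457.0, 37.0], [455.0, 32.0], [453.0, 34.0], [450.0, 36.0], [447.0, 37.0], [446.0, 19.0], [444.0, 20.0], [441.0, 20.0], [439.0, 21.0], [436.0, 21.0], [434.0, 21.0], [431.0, 21.0], [429.0, 21.0]]
```

The strip is flat. Going down to grip.

Emit:
step_arm --commands '[[[0, 0, 0, 0, 0, 1, 1], [0, 0, 0, 0, 0, 1, 1], [0, 0, 0, 0, 0, 0.8, 1], [0, 0, 0, 0, 0, 0.3, 1], [0, 0, 0, 0, 0, 0.1, 1], [0, 0, 0, 0, 0, 0, 0.3], [0, 0, 0, 0, 0, 0, 0.3], [0, 0, 0, 0, 0, 0, 0.3], [0, 0, 0, 0, 0, 0, 0.3], [0, 0, 0, 0, 0, 0, 0.3]]]' --force 20

```text
t: 5.9
eef_pos: [479.6, -88.3, 24.9]
ee_rot: [-0.0, -0.701, 0.713, 0.0]
force: [-1.9, 1.2, 4.2]
gripper_width: 59.9
grip_force: 19.9
```

```bash
python3 -c "
from go import *
go(539,-95.4,24.5,-174.8)"
```

```text
t 5.9 p [479.6 -88.3  24.9] psi -90.94 tilt 0.03 q [ 0.15  0.41 -0.57  0.   -0.6  -0.17] F [-1.9  1.2  4.2] w 59.9 gf 19.9
tool units d [ 0.203 -1.985  0.014] ('rz', np.float64(13.976)) tilt corr(tool rx,ry units) [ 0.004 -0.001]
```

Emit:
step_arm --commands '[[[0, 0, 1, 0, 0, 0, 0.3], [0, 0, 1, 0, 0, 0, 0.3], [0, 0, 1, 0, 0, 0, 0.3], [0, 0, 1, 0, 0, 0, 0.3], [0, 0, 1, 0, 0, 0, 0.3], [0, 0, 1, 0, 0, 0, 0.3], [0, 0, 1, 0, 0, 0, 0.3], [0, 0, 1, 0, 0, 0, 0.3], [0, 0, 1, 0, 0, 0, 0.3], [0, 0, 1, 0, 0, 0, 0.3], [0, 0, 1, 0, 0, 0, 0.3], [0, 0, 1, 0, 0, 0, 0.3]]]'

```text
t: 7.4
eef_pos: [479.0, -88.7, 24.9]
ee_rot: [-0.001, -0.147, 0.989, -0.0]
force: [-2.9, -0.7, 6.3]
gripper_width: 59.6
grip_force: 20.0
```

Emit:
step_arm --commands '[[[0, 0, 1, 0, 0, 0, 0.3], [0, 0, 1, 0, 0, 0, 0.3], [0, 0, 0, 0, 0, 0, 0.3]]]'

```text
t: 7.78
eef_pos: [478.9, -88.6, 24.9]
ee_rot: [-0.001, -0.044, 0.999, -0.0]
force: [-3.5, 0.1, 7.1]
gripper_width: 59.6
grip_force: 19.9
```

```bash
python3 -c "
from go import *
go(537,-95.5,24.9,-174.8)
c=cap('top'); save(c,'t2.png',(295,130,410,242),5)"
```

```text
t 7.78 p [478.9 -88.6  24.9] psi -175.0 tilt 0.1 q [ 0.15  0.41 -0.57  0.   -0.6  -1.63] F [-3.5  0.1  7.1] w 59.6 gf 19.9
tool units d [-1.909 -0.397 -0.003] ('rz', np.float64(-0.033)) tilt corr(tool rx,ry units) [-0.002 -0.016]
```

View pics/t2.png

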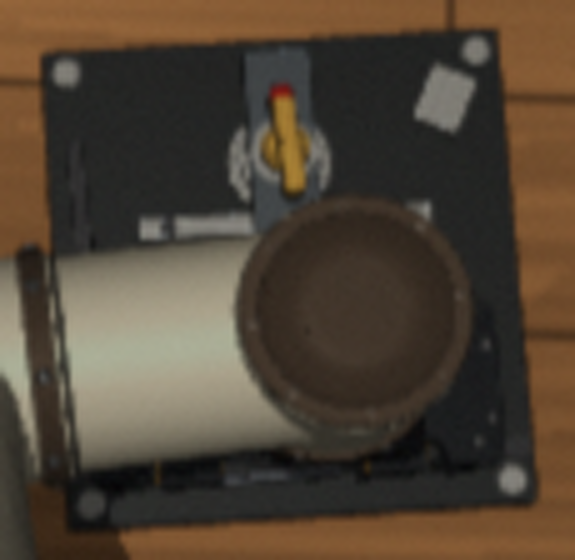

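The top view shows the wrist over the plaque, with the T-bar unmoved. Now sliding to the bar.

Emit:
step_arm --commands '[[[0, 0, 0, -0.6, -0.13, 0, 0.3], [0, 0, 0, -0.6, -0.13, 0, 0.3], [0, 0, 0, -0.5, -0.13, 0, 0.3], [0, 0, 0, -0.2, 0, 0, 0.3], [0, 0, 0, -0.05, 0, 0, 0.3], [0, 0, 0, -0.05, 0, 0, 0.3], [0, 0, 0, 0, 0, 0, 0.3]]]'

```text
t: 8.7
eef_pos: [535.9, -95.6, 24.8]
ee_rot: [-0.005, -0.044, 0.999, -0.0]
force: [-9.2, -1.8, 11.5]
gripper_width: 59.6
grip_force: 20.0
```

```bash
python3 -c "
from go import *
go(542.4,-95.1,24.9,-174.9)"
```

```text
t 8.7 p [535.9 -95.6  24.8] psi -174.97 tilt 0.56 q [ 0.12  0.48 -0.42 -0.   -0.68 -1.6 ] F [-9.2 -1.8 11.5] w 59.6 gf 20.0
tool units d [-0.216 -0.001 -0.007] ('rz', np.float64(-0.011)) tilt corr(tool rx,ry units) [-0.002 -0.093]
```

Emit:
step_arm --commands '[[[0, 0, 0, 0, 0, -0.04, 0.3], [0, 0, 0, 0, 0, 0, 0.3], [0, 0, 0, -0.05, 0, 0, 0.3], [0, 0, 0, -0.05, 0, 0, 0.3], [0, 0, 0, 0, 0, 0, 0.3]]]'

```text
t: 9.32
eef_pos: [543.8, -94.3, 25.5]
ee_rot: [-0.0, -0.044, 0.999, -0.0]
force: [-0.9, -0.9, -3.4]
gripper_width: 59.3
grip_force: 20.0
```

```bash
python3 -c "
from go import *
go(542.4,-95.1,24.9,-174.9)"
```

```text
t 9.32 p [543.8 -94.3  25.5] psi -174.94 tilt 0.0 q [ 0.12  0.49 -0.41  0.   -0.68 -1.6 ] F [-0.9 -0.9 -3.4] w 59.3 gf 20.0
tool units d [ 0.049 -0.022  0.021] ('rz', np.float64(-0.007)) tilt corr(tool rx,ry units) [-0.    -0.001]
```

Emit:
step_arm --commands '[[[0, 0, 0, -0.03, 0, 0, 0.3], [0, 0, 0, -0.03, 0, 0, 0.3], [0, 0, 0, 0, 0, 0, 0.3]]]'

```text
t: 9.7
eef_pos: [545.4, -94.2, 25.7]
ee_rot: [-0.0, -0.044, 0.999, -0.0]
force: [-0.6, -0.2, -2.3]
gripper_width: 59.6
grip_force: 20.0
```

Emit:
step_arm --commands '[[[0, 0, 0, -0.03, 0, 0, 0.3], [0, 0, 0, -0.03, 0, 0, 0.3], [0, 0, 0, -0.03, 0, 0, 0.3], [0, 0, 0, 0, 0, 0, 0.3]]]'

```text
t: 10.2
eef_pos: [545.6, -94.2, 25.3]
ee_rot: [-0.003, -0.044, 0.999, 0.0]
force: [-6.2, 0.6, 0.4]
gripper_width: 59.6
grip_force: 20.0
```

```bash
python3 -c "
from go import *
go(542.4,-95.1,24.9,-174.9)
c=cap('wrist'); save(c,'w2.png')"
```

```text
t 10.2 p [545.6 -94.2  25.3] psi -175.01 tilt 0.3 q [ 0.12  0.49 -0.4  -0.   -0.69 -1.6 ] F [-6.2  0.6  0.4] w 59.6 gf 20.0
tool units d [ 0.108 -0.019  0.014] ('rz', np.float64(-0.018)) tilt corr(tool rx,ry units) [ 0.003 -0.051]
```

View pics/w2.png

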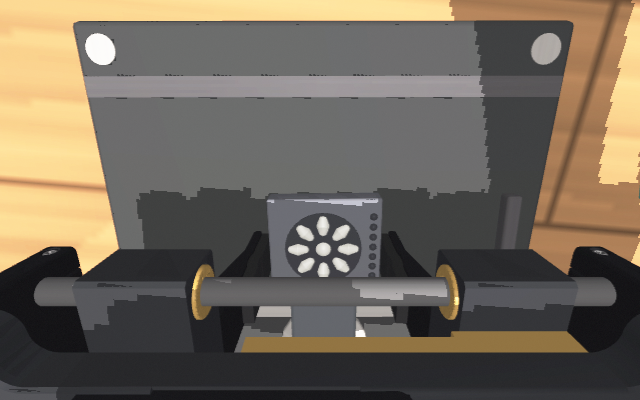

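The wrist view shows the plaque squarely between the fingers under the nose, flower at (322,248), bead row on the right. It touched the bar at 6 N. I'll lower it, push lightly and release.

Emit:
step_arm --commands '[[[0, 0, 0, 0, 0, 0.04, 0.3], [0, 0, 0, -0.03, 0, 0.01, 0.3], [0, 0, 0, 0, 0, 0, 0.3], [0, 0, 0, 0, 0, 0, 0.85], [0, 0, 0, 0, 0, 0, 0.85], [0, 0, 0, 0, 0, 0, 0.85], [0, 0, 0, 0, 0, 0, 0.85]]]'

```text
t: 11.12
eef_pos: [549.4, -93.9, 24.3]
ee_rot: [0.0, -0.044, 0.999, -0.0]
force: [0.5, -0.4, 0.7]
gripper_width: 74.0
grip_force: 0.0
```

```bash
python3 -c "
from go import *
go(542.4,-95.1,100,-174.9)"
```

```text
t 11.12 p [549.4 -93.9  24.3] psi -174.94 tilt 0.04 q [ 0.12  0.49 -0.39  0.   -0.68 -1.6 ] F [ 0.5 -0.4  0.7] w 74.0 gf 0.0
tool units d [ 0.235 -0.02  -2.524] ('rz', np.float64(-0.006)) tilt corr(tool rx,ry units) [-0.001  0.007]
```

Emit:
step_arm --commands '[[[0, 0, 0, 0, 0, -1, 0.85], [0, 0, 0, 0, 0, -1, 0.85], [0, 0, 0, 0, 0, -1, 0.85], [0, 0, 0, 1, 0, 0, 1], [0, 0, 0, 1, 0, 0, 1], [0, 0, 0, 1, 0, 0, 1], [0, 0, 0, 1, 0, 0, 1], [0, 0, 0, 1, 0, 0, 1], [0, 0, 0, 0, 0, 0, 1]]]'

```text
t: 12.25
eef_pos: [397.6, -107.4, 114.3]
ee_rot: [-0.0, -0.044, 0.999, 0.0]
force: [1.0, 0.6, 0.2]
gripper_width: 87.0
grip_force: 0.0
```

Run:
```python
from go import *
from m import rect
go(610.2,-89,110,-174.9)
c=cap('top'); a=cap('scene')
b=cv2.resize(c['pixels'][130:235,300:405],None,fx=5,fy=5,interpolation=2)[:,:,::-1]
cv2.imwrite('pics/t3.png',b)
hsv=cv2.cvtColor(c['pixels'],cv2.COLOR_RGB2HSV); g=c['pixels'].max(2)
m=(hsv[...,1]>140)&(g>120); w=np.zeros_like(m); w[140:172,345:360]=m[140:172,345:360]
ys,xs=np.nonzero(w); 
P=np.array([onz(c,u,v,81)[:2] for u,v in zip(xs,ys)],np.float32); print(len(P),P.mean(0),cv2.minAreaRect(P),cv2.fitLine(P,2,0,.01,.01).ravel())
```

```text
t 12.25 p [ 397.6 -107.4  114.3] psi -174.97 tilt 0.03 q [ 0.13  0.15 -0.64 -0.   -0.78 -1.62] F [1.  0.6 0.2] w 87.0 gf 0.0
tool units d [-7.112 -0.012  0.141] ('rz', np.float64(-0.012)) tilt corr(tool rx,ry units) [ 0.003 -0.004]
74 [608.46265  -89.081795] ((609.3529052734375, -89.6898193359375), (17.35417938232422, 46.71575927734375), 84.09031677246094) [ 9.8538131e-01  1.7036337e-01  6.0846259e+02 -8.9081802e+01]
```

View pics/t3.png

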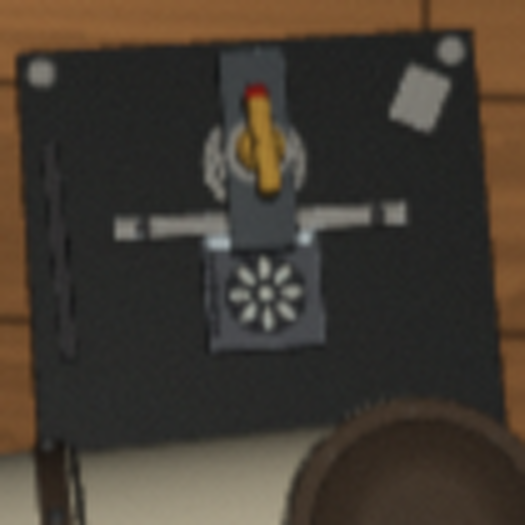

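The top view shows the plaque (flower at crop (265,293)) against the bar with its chalk line at crop row 240. The T-bar runs from (257,90) to (270,190). I'll check the numbers.

Run:
```python
from h import *
c=ld('top'); th=np.radians(5.15); R=np.array([[np.cos(th),-np.sin(th)],[np.sin(th),np.cos(th)]])
f=lambda u,v,z:(R.T@(onz(c,300+u/5,130+v/5,z)[:2]-[552.4,-94.2])).round(1)
g=c['pixels'].astype(int).sum(2)
for n,a in dict(bl=(211,351,32),br=(326,344,32),fl=(265,293,32),chL=(217,241,32),chR=(304,238,32),tl=(204,238,32)).items(): print(n,f(*a))
for u in (342,346,364,367): 
    print(u,[(v,int(g[v,u]),*f((u-300)*5,(v-130)*5,33)) for v in range(171,183)])
print([ (u,int(g[199,u])) for u in range(336,372)])
print([ (v,int(g[v,353])) for v in range(193,205)], f(265,(199.5-130)*5,32))
```

```text
bl [-40.4  28.3]
br [-40.3 -30.2]
fl [-12.4  -1.2]
chL [15.8 21.3]
chR [ 14.7 -23.1]
tl [17.7 27.8]
342 [(171, 123, np.float64(34.4), np.float64(23.7)), (172, 211, np.float64(31.8), np.float64(23.8)), (173, 321, np.float64(29.2), np.float64(24.0)), (174, 368, np.float64(26.7), np.float64(24.2)), (175, 383, np.float64(24.1), np.float64(24.4)), (176, 371, np.float64(21.5), np.float64(24.6)), (177, 406, np.float64(18.9), np.float64(24.7)), (178, 489, np.float64(16.3), np.float64(24.9)), (179, 402, np.float64(13.7), np.float64(25.1)), (180, 211, np.float64(11.2), np.float64(25.3)), (181, 158, np.float64(8.6), np.float64(25.4)), (182, 163, np.float64(6.0), np.float64(25.6))]
346 [(171, 192, np.float64(33.8), np.float64(13.5)), (172, 197, np.float64(31.2), np.float64(13.6)), (173, 198, np.float64(28.6), np.float64(13.8)), (174, 198, np.float64(26.1), np.float64(14.0)), (175, 204, np.float64(23.5), np.float64(14.2)), (176, 190, np.float64(20.9), np.float64(14.4)), (177, 222, np.float64(18.3), np.float64(14.6)), (178, 246, np.float64(15.7), np.float64(14.7)), (179, 201, np.float64(13.1), np.
[... 1228 characters left out ...]
at64(-38.3)), (181, 111, np.float64(4.9), np.float64(-38.1)), (182, 109, np.float64(2.3), np.float64(-37.9))]
[(336, 119), (337, 123), (338, 123), (339, 113), (340, 110), (341, 97), (342, 201), (343, 201), (344, 186), (345, 185), (346, 184), (347, 179), (348, 178), (349, 188), (350, 187), (351, 184), (352, 184), (353, 187), (354, 198), (355, 186), (356, 180), (357, 152), (358, 135), (359, 136), (360, 119), (361, 117), (362, 106), (363, 100), (364, 101), (365, 115), (366, 115), (367, 113), (368, 111), (369, 111), (370, 111), (371, 115)]
[(193, 445), (194, 448), (195, 357), (196, 214), (197, 223), (198, 227), (199, 187), (200, 107), (201, 119), (202, 121), (203, 122), (204, 121)] [-40.3   0.8]
```

The plaque's rear edge is at fixture x = -40.3 at both ends, y is about 0 and the front is at the bar. Now to the screw.

Emit:
step_arm --commands '[[[0, 0, -0.75, 0, 0, 0, 1], [0, 0, 0, -1, -0.08, 0, 1], [0, 0, 0, -1, -0.08, 0, 1], [0, 0, 0, -1, -0.08, 0, 1], [0, 0, 0, -1, -0.08, 0, 1], [0, 0, 0, -1, -0.08, 0, 1], [0, 0, 0, -1, -0.08, 0, 1], [0, 0, 0, -1, -0.09, 0, 1], [0, 0, 0, -0.08, 0, 0, 1], [0, 0, 0, 0, 0, 0, 1]]]'

```text
t: 13.6
eef_pos: [611.9, -88.7, 113.4]
ee_rot: [-0.001, -0.083, 0.997, 0.0]
force: [-0.4, 0.6, -0.5]
gripper_width: 87.2
grip_force: 0.0
```

Run:
```python
from go import *
go(610,-88.9,66,-170.5)
c=cap('wrist')
hsv=cv2.cvtColor(c['pixels'],cv2.COLOR_RGB2HSV); g=c['pixels'].max(2)
m=((hsv[...,1]>140)&(g>120)&((hsv[...,0]<32)|(hsv[...,0]>170))).astype(np.uint8)
n,l,s,ce=cv2.connectedComponentsWithStats(m)
for i in range(1,n):
    if s[i,4]>150:
        vs,us=np.nonzero(l==i); P=np.array([depthpt(c,u,v) for u,v in zip(us,vs) if c['z_map'][v,u]>0]); print(s[i],np.median(P,0).round(1))
        T=P[(P[:,2]>77)&(P[:,2]<88)]
        if len(T)>50: print('top',len(T),cv2.minAreaRect(T[:,:2].astype(np.float32)),np.median(T[:,2]))
save(c,'w3.png')
```

```text
t 13.6 p [611.9 -88.7 113.4] psi -170.45 tilt 0.07 q [ 0.12  0.47 -0.15 -0.   -0.95 -1.52] F [-0.4  0.6 -0.5] w 87.2 gf 0.0
tool units d [0.061 0.002 1.581] ('rz', np.float64(0.008)) tilt corr(tool rx,ry units) [ 0.002 -0.011]
[  0  21  25  33 533] [ 529.3 -318.9   37.6]
[ 308  184   33   76 1455] [608.7 -89.5  79.4]
top 1112 ((610.387451171875, -89.16893768310547), (51.45684814453125, 10.666789054870605), 9.115679740905762) 79.66818276286834
```

The wrist depth gives the T-bar at (610.4, -89.2), 51 x 11 mm, angle 9.1°, top z about 80 mm, which matches its given sizes. Going down to grip.

Emit:
step_arm --commands '[[[0, 0, 0.05, 0.05, 0.02, 0.7, 1], [0, 0, 0, 0, 0, 0.6, 1], [0, 0, 0, 0, 0, 0.25, 1], [0, 0, 0, 0, 0, 0.02, 0.05], [0, 0, 0, 0, 0, 0, 0.05], [0, 0, 0, 0, 0, 0, 0.05], [0, 0, 0, 0, 0, 0, 0.05], [0, 0, 0, 0, 0, 0, 0.05], [0, 0, 0, 0, 0, 0, 0.05], [0, 0, 0, 0, 0, 0, 0.05], [0, 0, 0, 0, 0, 0, 0.05]]]' --force 8

```text
t: 15.02
eef_pos: [610.3, -88.4, 67.1]
ee_rot: [-0.0, -0.081, 0.997, -0.0]
force: [0.5, 0.3, 0.3]
gripper_width: 15.3
grip_force: 0.0
```

Run:
```python
from go import *
go(610.4,-89.2,66)
```

```text
t 15.03 p [610.3 -88.4  67.1] psi -170.75 tilt 0.0 q [ 0.12  0.52 -0.2   0.   -0.85 -1.53] F [0.5 0.3 0.3] w 15.3 gf 0.0
tool units d [-0.    -0.027  0.038]  tilt corr(tool rx,ry units) [-0. -0.]
```

Emit:
step_arm --commands '[[[0, 0, 0, 0, 0, 0.03, 0.05], [0, 0, 0, 0, 0, 0, 0.05], [0, 0, 0, 0, 0, 0, 0.05], [0, 0, 0, 0, 0, 0, 0.05]]]'

```text
t: 15.52
eef_pos: [610.5, -89.3, 66.9]
ee_rot: [0.0, -0.081, 0.997, -0.001]
force: [-0.7, -5.8, 3.6]
gripper_width: 10.8
grip_force: 8.0
```

Emit:
step_arm --commands '[[[0, 0, -0.8, 0, 0, 0, 0.05], [0, 0, -0.8, 0, 0, 0, 0.05], [0, 0, -0.8, 0, 0, 0, 0.05], [0, 0, -0.8, 0, 0, 0, 0.05], [0, 0, -0.8, 0, 0, 0, 0.05], [0, 0, -0.8, 0, 0, 0, 0.05], [0, 0, -0.8, 0, 0, 0, 0.05]]]'

```text
t: 16.4
eef_pos: [610.8, -90.1, 67.4]
ee_rot: [0.0, -0.366, 0.93, -0.001]
force: [-1.0, -8.1, 4.7]
gripper_width: 11.2
grip_force: 8.1
```

Run:
```python
from go import *
go(610.4,-89.2,66); print(read_state()['ft_torque'])
```

```text
t 16.4 p [610.8 -90.1  67.4] psi -137.02 tilt 0.14 q [ 0.12  0.52 -0.2   0.   -0.85 -0.94] F [-1.  -8.1  4.7] w 11.2 gf 8.1
tool units d [-0.009  0.031  0.046]  tilt corr(tool rx,ry units) [-0.022 -0.003]
[-2.25561061 -0.03584226 -0.13189724]
```

Emit:
step_arm --commands '[[[0, 0, -0.8, 0.03, -0.04, 0, 0.05], [0, 0, -0.8, 0, 0, 0, 0.05], [0, 0, -0.8, 0, 0, 0, 0.05], [0, 0, 0, 0, 0, 0, 0.05]]]'

```text
t: 16.9
eef_pos: [611.1, -90.3, 67.6]
ee_rot: [0.001, -0.479, 0.878, -0.001]
force: [-0.7, -3.8, 6.7]
gripper_width: 10.8
grip_force: 8.0
```

Emit:
step_arm --commands '[[[0, 0, -0.8, 0, 0, 0, 0.05], [0, 0, -0.8, 0, 0, 0, 0.05], [0, 0, -0.8, 0, 0, 0, 0.05], [0, 0, 0, 0, 0, 0, 0.05]]]'

```text
t: 17.4
eef_pos: [611.5, -90.4, 67.3]
ee_rot: [0.001, -0.585, 0.811, -0.001]
force: [0.4, -5.1, 5.1]
gripper_width: 10.6
grip_force: 8.0
```

Emit:
step_arm --commands '[[[0, 0, -0.8, 0, 0, 0, 0.05], [0, 0, -0.8, 0, 0, 0, 0.05], [0, 0, -0.8, 0, 0, 0, 0.05], [0, 0, 0, 0, 0, 0, 0.05]]]'

```text
t: 17.9
eef_pos: [611.8, -90.5, 65.5]
ee_rot: [0.001, -0.682, 0.731, -0.001]
force: [4.6, -6.6, -2.9]
gripper_width: 11.1
grip_force: 8.0
```

Emit:
step_arm --commands '[[[0, 0, -0.8, 0, 0, 0, 0.05], [0, 0, -0.8, 0, 0, 0, 0.05], [0, 0, -0.8, 0, 0, 0, 0.05], [0, 0, 0, 0, 0, 0, 0.05]]]'

```text
t: 18.4
eef_pos: [612.1, -90.5, 65.5]
ee_rot: [-0.001, 0.768, -0.64, 0.001]
force: [4.6, -5.9, -4.1]
gripper_width: 11.1
grip_force: 8.0
```

Run:
```python
from go import *
go(610.4,-89.2,60); print(read_state()['ft_torque'])
```

```text
t 18.4 p [612.1 -90.5  65.5] psi -79.62 tilt 0.2 q [ 0.11  0.52 -0.2   0.   -0.84  0.07] F [ 4.6 -5.9 -4.1] w 11.1 gf 8.0
tool units d [-0.052  0.05   0.183]  tilt corr(tool rx,ry units) [-0.032 -0.01 ]
[-1.85264089 -1.50022742  0.0477592 ]
```

Between ψ = -108° and -94° the vertical force flipped from +5 to -3 N. The screw is off the thread's start and hanging in the grip, so I'll let it down.

Emit:
step_arm --commands '[[[0, 0, 0, 0.04, -0.03, 0.05, 0.05], [0, 0, 0, 0, 0, 0.05, 0.05], [0, 0, 0, 0, 0, 0.05, 0.05], [0, 0, 0, 0, 0, 0.05, 0.05], [0, 0, 0, 0, 0, 0.02, 0.05], [0, 0, 0, 0, 0, 0, 0.05]]]'

```text
t: 19.15
eef_pos: [612.2, -90.6, 62.2]
ee_rot: [-0.001, 0.769, -0.639, 0.001]
force: [-0.8, -0.1, 9.7]
gripper_width: 10.8
grip_force: 8.0
```

Run:
```python
from go import *
go(610.4,-89.2,60)
```

```text
t 19.15 p [612.2 -90.6  62.2] psi -79.51 tilt 0.13 q [ 0.11  0.52 -0.21  0.   -0.84  0.07] F [-0.8 -0.1  9.7] w 10.8 gf 8.0
tool units d [-0.056  0.05   0.074]  tilt corr(tool rx,ry units) [-0.02  -0.006]
```

Emit:
step_arm --commands '[[[0, 0, 0, 0, 0, 0, 0.25], [0, 0, 0, 0, 0, 0, 0.25], [0, 0, 0, 0, 0, 0, 0.25]]]'

```text
t: 19.52
eef_pos: [610.8, -90.8, 59.0]
ee_rot: [0.0, 0.769, -0.64, -0.001]
force: [-0.2, 0.5, 0.3]
gripper_width: 21.1
grip_force: 0.0
```

Run:
```python
from go import *
go(610.4,-89.2,60)
for n in('wrist','scene'):
    c=cap(n)
    hsv=cv2.cvtColor(c['pixels'],cv2.COLOR_RGB2HSV); g=c['pixels'].max(2)
    m=((hsv[...,1]>140)&(g>70)&((hsv[...,0]<32)|(hsv[...,0]>170)))
    vs,us=np.nonzero(m); P=np.array([depthpt(c,u,v) for u,v in zip(us,vs)])
    k=(np.hypot(P[:,0]-611,P[:,1]+90)<40)&(P[:,2]>40)&(P[:,2]<95)
    print(n,k.sum(), np.percentile(P[k][:,2],[5,25,50,75,90,95]).round(1) if k.sum() else '', us[k].mean() if k.sum() else 0, vs[k].mean() if k.sum() else 0)
    save(c,n[0]+'4.png')
```

```text
t 19.52 p [610.8 -90.8  59. ] psi -79.56 tilt 0.1 q [ 0.11  0.53 -0.21 -0.   -0.84  0.07] F [-0.2  0.5  0.3] w 21.1 gf 0.0
tool units d [-0.054  0.004 -0.032]  tilt corr(tool rx,ry units) [0.016 0.004]
wrist 1955 [56.9 62.  74.6 75.3 75.8 76.1] 323.1846547314578 245.86393861892583
scene 75 [56.2 69.1 74.9 76.6 78.4 79.5] 344.38666666666666 244.90666666666667
```

The T-head's top is now at about 75.3 mm, down from about 80, so the screw has dropped to lift 0. I'll regrip and turn forward.

Emit:
step_arm --commands '[[[0, 0, 0, 0, -0.02, -0.08, 0.05], [0, 0, 0, 0, 0, 0, 0.05], [0, 0, 0, 0, 0, 0, 0.05], [0, 0, 0, 0, 0, 0, 0.05], [0, 0, 1, 0, 0, 0, 0.05], [0, 0, 1, 0, 0, 0, 0.05], [0, 0, 1, 0, 0, 0, 0.05], [0, 0, 1, 0, 0, 0, 0.05], [0, 0, 1, 0, 0, 0.02, 0.05], [0, 0, 1, 0, 0, 0, 0.05], [0, 0, 0, 0, 0, 0, 0.05]]]'

```text
t: 21.0
eef_pos: [611.2, -90.7, 61.5]
ee_rot: [-0.001, -0.534, 0.846, 0.001]
force: [-3.6, 0.4, 4.0]
gripper_width: 11.0
grip_force: 8.0
```

Run:
```python
from go import *
go(610.4,-89.2,60)
```

```text
t 21.0 p [611.2 -90.7  61.5] psi -115.5 tilt 0.11 q [ 0.11  0.53 -0.2  -0.   -0.84 -0.56] F [-3.6  0.4  4. ] w 11.0 gf 8.0
tool units d [-0.034  0.046  0.051]  tilt corr(tool rx,ry units) [ 0.016 -0.006]
```

Emit:
step_arm --commands '[[[0, 0, 1, 0, 0, 0.02, 0.05], [0, 0, 1, 0, 0, 0, 0.05], [0, 0, 1, 0, 0, 0, 0.05], [0, 0, 1, 0, 0, 0, 0.05], [0, 0, 1, 0, 0, 0, 0.05], [0, 0, 1, 0, 0, 0.02, 0.05], [0, 0, 1, 0, 0, 0, 0.05], [0, 0, 1, 0, 0, 0, 0.05], [0, 0, 1, 0, 0, 0, 0.05], [0, 0, 1, 0, 0, 0.02, 0.05], [0, 0, 1, 0, 0, 0, 0.05]]]'

```text
t: 22.38
eef_pos: [610.3, -89.3, 60.2]
ee_rot: [-0.002, 0.014, 1.0, 0.001]
force: [-6.5, 6.7, 7.4]
gripper_width: 11.3
grip_force: 8.1
```

Emit:
step_arm --commands '[[[0, 0, 1, 0, 0, 0, 0.05], [0, 0, 1, 0, 0, 0, 0.05], [0, 0, 1, 0, 0, 0.02, 0.05], [0, 0, 1, 0, 0, 0, 0.05], [0, 0, 1, 0, 0, 0, 0.05], [0, 0, 1, 0, 0, 0.02, 0.05], [0, 0, 1, 0, 0, 0, 0.05], [0, 0, 1, 0, 0, 0, 0.05], [0, 0, 1, 0, 0, 0, 0.05], [0, 0, 1, 0, 0, 0, 0.05], [0, 0, 1, 0, 0, 0, 0.05], [0, 0, 1, 0, 0, 0, 0.05]]]'

```text
t: 23.88
eef_pos: [611.6, -88.4, 58.9]
ee_rot: [-0.001, 0.599, 0.801, 0.001]
force: [-3.9, 8.7, 6.4]
gripper_width: 12.0
grip_force: 8.0
```

Emit:
step_arm --commands '[[[0, 0, 0, 0, 0, 0, 0.05], [0, 0, 0, 0, 0, 0, 0.3], [0, 0, 0, 0, 0, 0, 0.3], [0, 0, 0, 0, 0, 0, 0.3], [0, 0, 0, 0, 0, 0, 0.3]]]'

```text
t: 24.5
eef_pos: [612.1, -91.1, 58.3]
ee_rot: [-0.0, 0.599, 0.801, -0.0]
force: [-0.2, 1.0, -0.0]
gripper_width: 26.1
grip_force: 0.0
```

```bash
cat > tz.py <<'E'
from go import *
go(611.3,-90.6,90)
c=cap('wrist')
hsv=cv2.cvtColor(c['pixels'],cv2.COLOR_RGB2HSV); g=c['pixels'].max(2)
m=((hsv[...,1]>140)&(g>70)&((hsv[...,0]<32)|(hsv[...,0]>170)))
vs,us=np.nonzero(m); P=np.array([depthpt(c,u,v) for u,v in zip(us,vs)])
k=(np.hypot(P[:,0]-611,P[:,1]+90)<40)&(P[:,2]>40)&(P[:,2]<95)
print(k.sum(), np.percentile(P[k][:,2],[5,25,50,75,90,95]).round(1))
T=P[k]; z=np.percentile(T[:,2],75); T=T[abs(T[:,2]-z)<2.5]; print(len(T),np.median(T[:,2]),cv2.minAreaRect(T[:,:2].astype(np.float32)))
E
python3 tz.py
```

```text
t 24.5 p [612.1 -91.1  58.3] psi 106.45 tilt 0.01 q [ 0.11  0.53 -0.21  0.   -0.83 -2.97] F [-0.2  1.  -0. ] w 26.1 gf 0.0
tool units d [ 0.024 -0.022 -1.058]  tilt corr(tool rx,ry units) [-0.001  0.001]
2052 [54.4 59.7 71.7 72.5 73.  73.3]
1380 72.24774139701704 ((608.9405517578125, -81.17485046386719), (10.903021812438965, 38.50486373901367), 18.448060989379883)
```

The top is at 72.4 mm, a drop of 2.9 mm in 174°, which fits the 6 mm pitch. I'll go up, turn the tool back half a turn and regrip.

Emit:
step_arm --commands '[[[0, 0, 0, 0, 0, -0.5, 0.3], [0, 0, 0, 0, 0, -0.4, 0.3], [0, 0, -1, 0, 0, 0, 0.3], [0, 0, -1, 0, 0, 0, 0.3], [0, 0, -1, 0, 0, 0, 0.3], [0, 0, -1, 0, 0, 0, 0.3], [0, 0, -1, 0, 0, 0, 0.3], [0, 0, -1, 0, 0, 0, 0.3], [0, 0, -1, 0, 0, 0, 0.3], [0, 0, -1, 0, 0, 0, 0.3], [0, 0, -1, 0, 0, 0, 0.3], [0, 0, -1, 0, 0, 0, 0.3]]]'

```text
t: 26.05
eef_pos: [612.6, -90.8, 86.8]
ee_rot: [0.001, 0.116, 0.993, 0.0]
force: [0.8, -0.8, -0.2]
gripper_width: 25.8
grip_force: 0.0
```

Emit:
step_arm --commands '[[[0, 0, -1, 0, 0, 0, 0.3], [0, 0, -1, 0, 0, 0, 0.3], [0, 0, -1, 0, 0, 0, 0.3], [0, 0, -1, 0, 0, 0, 0.3], [0, 0, -1, 0, 0, 0, 0.3], [0, 0, -1, 0, 0, 0, 0.3], [0, 0, -1, 0, 0, 0, 0.3], [0, 0, -1, 0, 0, 0, 0.3], [0, 0, -1, 0, 0, 0, 0.3], [0, 0, -1, 0, 0, 0, 0.3], [0, 0, -1, 0, 0, 0, 0.3], [0, 0, -1, 0, 0, 0, 0.3]]]'

```text
t: 27.55
eef_pos: [612.6, -90.8, 86.8]
ee_rot: [0.001, -0.49, 0.872, -0.0]
force: [0.9, 0.4, 0.2]
gripper_width: 26.2
grip_force: 0.0
```

Emit:
step_arm --commands '[[[0, 0, -1, 0, 0, 0, 0.3], [0, 0, -1, 0, 0, 0, 0.3], [0, 0, -1, 0, 0, 0, 0.3], [0, 0, -1, 0, 0, 0, 0.3], [0, 0, -1, 0, 0, 0, 0.3], [0, 0, -1, 0, 0, 0, 0.3], [0, 0, -1, 0, 0, 0, 0.3], [0, 0, -1, 0, 0, 0, 0.3], [0, 0, 0, -0.05, 0.02, 0, 0.3], [0, 0, 0, 0, 0, 0, 0.3]]]'

```text
t: 28.8
eef_pos: [611.2, -89.4, 86.1]
ee_rot: [-0.0, 0.801, -0.599, 0.0]
force: [-1.3, -0.9, -0.1]
gripper_width: 26.3
grip_force: 0.0
```

```bash
python3 tz.py
```

```text
t 28.8 p [611.2 -89.4  86.1] psi -73.62 tilt 0.05 q [ 0.12  0.5  -0.18  0.   -0.89  0.17] F [-1.3 -0.9 -0.1] w 26.3 gf 0.0
tool units d [ 0.039  0.009 -0.131]  tilt corr(tool rx,ry units) [-0.007 -0.001]
1914 [54.7 68.2 71.8 72.5 73.  73.2]
1380 72.22121042790357 ((611.82470703125, -89.59593963623047), (10.663921356201172, 53.67434310913086), 18.715776443481445)
```

The T-bar is at (611.8, -89.6) at -71.3°. Align, lower and grip.

Emit:
step_arm --commands '[[[0, 0, -0.38, 0, -0.02, 0.5, 0.3], [0, 0, 0, 0, 0, 0.4, 0.3], [0, 0, 0, 0, 0, 0.04, 0.05], [0, 0, 0, 0, 0, 0, 0.05], [0, 0, 0, 0, 0, 0, 0.05], [0, 0, 0, 0, 0, 0, 0.05], [0, 0, 0, 0, 0, 0, 0.05], [0, 0, 1, 0, 0, 0, 0.05], [0, 0, 1, 0, 0, 0, 0.05]]]'

```text
t: 29.98
eef_pos: [611.9, -89.4, 57.4]
ee_rot: [-0.0, 0.746, -0.666, 0.0]
force: [1.3, 0.2, -1.5]
gripper_width: 10.5
grip_force: 8.0
```

Emit:
step_arm --commands '[[[0, 0, 1, 0, 0, 0.02, 0.05], [0, 0, 1, 0, 0, 0, 0.05], [0, 0, 1, 0, 0, 0, 0.05], [0, 0, 1, 0, 0, 0, 0.05], [0, 0, 1, 0, 0, 0, 0.05], [0, 0, 1, 0, 0, 0.02, 0.05], [0, 0, 1, 0, 0, 0, 0.05], [0, 0, 1, 0, 0, 0, 0.05], [0, 0, 1, 0, 0, 0, 0.05], [0, 0, 1, 0, 0, 0.02, 0.05], [0, 0, 1, 0, 0, 0, 0.05], [0, 0, 1, 0, 0, 0, 0.05]]]'

```text
t: 31.48
eef_pos: [611.7, -89.3, 56.1]
ee_rot: [0.0, -0.213, 0.977, -0.0]
force: [-0.9, 0.8, 2.1]
gripper_width: 11.1
grip_force: 8.0
```

```bash
python3 tz.py
```

```text
t 31.48 p [611.7 -89.3  56.1] psi -155.43 tilt 0.02 q [ 0.12  0.53 -0.21  0.   -0.83 -1.26] F [-0.9  0.8  2.1] w 11.1 gf 8.0
tool units d [ 0.031 -0.034 -1.131]  tilt corr(tool rx,ry units) [-0.002  0.002]
1513 [60.3 69.9 70.7 71.2 71.7 71.9]
1278 70.86236880625701 ((603.060791015625, -92.94213104248047), (35.72536087036133, 10.556870460510254), 25.12258529663086)
```

Emit:
step_arm --commands '[[[0, 0, 1, 0, 0, 0.02, 0.05], [0, 0, 1, 0, 0, 0, 0.05], [0, 0, 1, 0, 0, 0, 0.05], [0, 0, 1, 0, 0, 0, 0.05], [0, 0, 1, 0, 0, 0, 0.05], [0, 0, 1, 0, 0, 0.02, 0.05], [0, 0, 1, 0, 0, 0, 0.05], [0, 0, 1, 0, 0, 0, 0.05], [0, 0, 1, 0, 0, 0, 0.05], [0, 0, 1, 0, 0, 0, 0.05]]]'

```text
t: 32.78
eef_pos: [611.7, -89.1, 55.0]
ee_rot: [0.0, 0.303, 0.953, 0.0]
force: [-1.3, 1.0, 2.4]
gripper_width: 10.6
grip_force: 8.0
```

Emit:
step_arm --commands '[[[0, 0, 1, 0, 0, 0, 0.05], [0, 0, 1, 0, 0, 0, 0.05], [0, 0, 1, 0, 0, 0, 0.05], [0, 0, 1, 0, 0, 0, 0.05], [0, 0, 1, 0, 0, 0, 0.05], [0, 0, 1, 0, 0, 0, 0.05], [0, 0, 0, 0, 0, 0, 0.05], [0, 0, 0, 0, 0, 0, 0.05], [0, 0, 0, 0, 0, 0, 0.05]]]'

```text
t: 33.9
eef_pos: [611.8, -89.1, 54.4]
ee_rot: [0.0, 0.582, 0.813, 0.0]
force: [-1.2, 2.5, 1.5]
gripper_width: 11.4
grip_force: 8.0
```

```bash
python3 tz.py
python3 - <<'E'
from h import *
c=cap('top');a=cap('scene')
x=cv2.resize(a['pixels'][190:300,265:385],None,fx=6,fy=5,interpolation=2)[:,:,::-1]; cv2.imwrite('pics/s5.png',x)
E
```

```text
t 33.9 p [611.8 -89.1  54.4] psi 108.8 tilt 0.03 q [ 0.12  0.53 -0.21 -0.   -0.82 -2.93] F [-1.2  2.5  1.5] w 11.4 gf 8.0
tool units d [-0.043 -0.033 -1.186]  tilt corr(tool rx,ry units) [ 0.005 -0.002]
1501 [59.6 68.3 69.1 69.6 70.1 70.3]
1287 69.22785602894194 ((608.6641235351562, -80.17171478271484), (10.608327865600586, 36.507606506347656), 19.365020751953125)
```

View pics/s5.png

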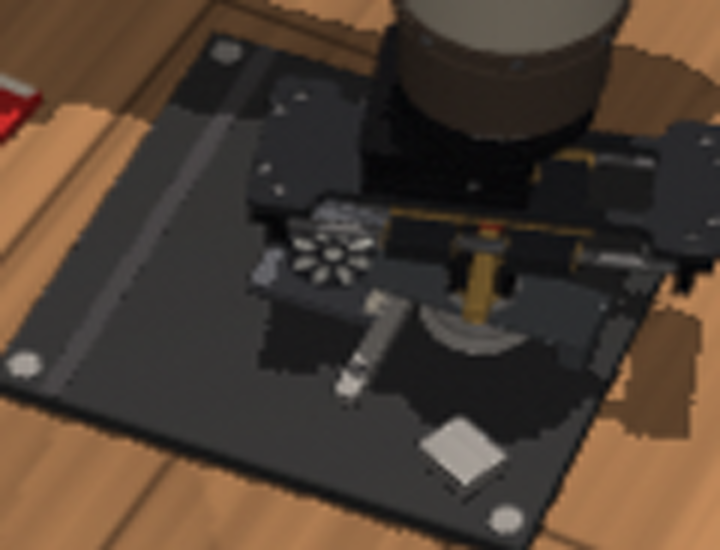

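The scene view shows the T-head gripped, red end at crop (490,230). The plaque, flower at crop (333,255), sits up to the bar at (385,300), and the packing block is undisturbed. One last check on the flower position.

Run:
```python
from h import *
a=ld('scene'); u,v=265+333/6,190+255/5
print(onz(a,u,v,32.), proj(a,[542.4,-95.1,32]),(u,v))
th=np.radians(5.15); R=np.array([[np.cos(th),-np.sin(th)],[np.sin(th),np.cos(th)]])
print(R.T@(onz(a,u,v,32.)[:2]-[552.4,-94.2]))
s=read_state();print(s['grip_force'],s['qvel'].round(3))
```

```text
[543.75183925 -96.84938476  32.        ] [320.3602456  240.28433811] (320.5, 241.0)
[-8.85106707 -1.86240054]
7.999456822872162 [-0.001  0.001  0.001  0.     0.001 -0.002]
```

Everything agrees: plaque centre at about x = -9, y = -2 in the fixture frame, lift about -6 mm, and grip 8 N and still. Handing in.

```bash
python3 -c "
from station import *
print(close_job())"
```

```text
the job is handed in; nothing more can be done
None
```

The job is handed in (no verdict was returned): by my measurements the plaque's chalked side is against the stop bar, centred under the nose, and the screw is about 6 mm down (one turn in), still and gripped at 8 N.

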